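# Clamp a bunk-bed rail to the click

## Task

Lay the loose birch bed rail lengthwise on the steel anvil of the small screw clamp, in line with the clamp and centred under its presser foot, with one end fully home against the back stop. Then turn the fluted clutch cap on top of the clamp clockwise (seen from above) until you feel its clutch give way, stop right there, before the clutch's short free travel runs out and the rail is crushed, and let go so that the rail stays clamped. Leave the other things on the mat where they are.

Things in the scene. Friction and masses are not known exactly. Their poses are not given: they have to be found in the camera images.
- rail: Loose plain birch bar (bunk-bed side rail) lying flat on the mat, 140 mm long (its x axis), 24 mm wide (y), 20 mm high (z), 30 to 65 g, both ends alike. The origin is at its centre.
- clamp: Fixed grey metal C-shaped screw clamp, 154 mm high. Origin: on the vertical screw axis at the underside of the base; +x from the open mouth back to the column, z up. Base plate 155 x 70 x 12 mm, x -70 to +85 mm; upper arm 42 mm wide, x -22 to +82, z 84 to 104 mm. The rail comes in along +x; when home its centre is at x -46, y 0, z 40 mm and its outer end overhangs the anvil.
- stop (a point): Foot of the back stop, where the anvil's top meets the stop's upright face, on the clamp's centre line; clamp frame x +24, y 0, z 30 mm. The stop is 40 mm wide and rises 22 mm. The bright steel anvil runs from here 94 mm towards the mouth (-x), 50 mm wide. Axes as the clamp's.
- foot: Round presser foot, 20 mm across, on the screw axis under the arm. Origin: centre of its underside. It starts 5 to 13 mm above the top of a laid rail and comes down as the cap is turned clockwise; it does not rotate, and the screw holds where it is left.
- cap_grip (a point): Centre of the fluted round clutch cap on top of the clamp, on the screw axis, 138 mm above the clamp's origin. The cap is 40 mm across and 36 mm high: this point is 20 mm above its lower edge, 16 mm below its top. Clockwise from above tightens; grip it firmly (25 N or more). The foot meets a laid rail after 0.6 to 1.7 rad; a second grasp may be needed.
- screw_top (a point): Fixed point inside the thin sleeve (24 mm across, 14 mm high) between cap and arm. Torque on the cap: 0.15 to 0.2 N m while the foot is free (the cap winds up springily, 0.15 rad at most, and unwinds when let go), climbing once the foot meets the rail. At 0.36 N m the clutch gives: the cap turns on at level torque, screw still. It gives over 0.9 rad in all, then is solid and crushes the rail.
- bunk_bed: Bystander: birch bunk bed miniature, about 128 x 76 x 120 mm high; origin under its centre. Leave alone.
- bar_stool: Bystander: chrome bar stool miniature, 38 mm across, 73 mm high; origin under its centre. Leave alone.
- sink: Bystander: white ceramic miniature sink with a tap, 50 x 60 x 46 mm high; origin under its centre. Leave alone.
- ladder: Bystander: flat birch miniature ladder, 110 x 32 x 8 mm; origin under its centre. Leave alone.
- sanding_block: Bystander: cork sanding block, 35 x 60 x 20 mm; origin under its centre. Leave alone.
Mind the look-alikes: they are no part of the job. There is more than one size of the rail; the job needs the smaller.

How it is judged (in metres and radians):
On the way, in this order (a step that is already met when the one before it is completed fails the run):
1. the rail lies on the anvil, in line, under the foot and home against the back stop (x of rail in the frame of clamp between -0.0495 and -0.043 m and y of rail in the frame of clamp between -0.006 and 0.006 m and z of rail in the frame of clamp between 0.037 and 0.043 m and angle between the x axis of rail and the x axis of clamp, either way round below 0.1 rad), for 0.2 s.
2. the foot is screwed down on the rail until the clutch gives (16 N or more) (contact force between foot and rail above 16 N), for 0.2 s.
At the end, for the whole second after the job is handed in: The rail lies at rest on the anvil (centre height within 3 mm), its end within 3.5 mm of the back stop, within 6 mm of centred under the foot and 0.1 rad of the clamp's line, and the released clamp still presses it with at least 16 N (the clutch gives at about 23 N) (all of step 1 and contact force between foot and rail above 16 N and linear speed of rail below 0.01 m/s); the robot touches nothing.
It fails at once if the rail is crushed: pressed with more than 32 N (contact force between foot and rail above 32 N).
It fails at once if the bunk bed, bar stool, sink, ladder or sanding block is moved by more than 25 mm (distance of any of bunk_bed, bar_stool, sink, ladder, sanding_block from where it was at the start of the episode above 0.025 m).
It also fails if it takes over 72 s, if anything falls off the work surface, if the arm or the gripper's body presses on something with over 40 N, if the wrist force passes 120 N, or if a joint passes its speed limit or range.

## Robot

A 6-joint arm with a two-finger parallel gripper is mounted at the origin on the work surface. World frame = base frame: x ahead of the robot, y to its left, z up, the work surface at z = 0. Lengths are in mm, angles in rad, forces in N, time in s.
With the tool pointing down it reaches from about 350 to 975 mm from the base axis. Payload 7.1 kg.
Tool frame: the origin (TCP) lies at the very end of the fingers, on their centre line; the grasp point (between the pads) lies tcp_to_grasp behind it (tcp_to_grasp is the distance from the TCP to the grasp point, in mm); z points along the fingers, x is the direction in which the jaws open and shut, and the axes are right-handed (so a half turn about z gives the same grasp; the last joint's range is limited). The gripper opens to 88 mm and grips with 3 to 60 N. Pads are 20 mm wide; open, the fingers measure 115 mm over their backs; the gripper's body (75 mm by 178 mm) begins 61 mm behind the grasp point.
Start: joints at [-0.019, 0.423, 1.63, -0, 1.089, -0.019], TCP at [624.984, 0.026, 222.675] pointing down, gripper open.
Joint ranges: [-3, 3], [-0.9, 2.11], [0.09, 2.58], [-1.31, 4.45], [0.11, 2.69], [-2.54, 2.54]. Speed limits (rad/s): [2.39, 2.39, 3.01, 3.14, 3.14, 3.14].

## Interface

Orientations are given as a rotation vector (axis times angle).
In Python, from workcell import get_obs, get_image, close_job, recognise, mark_of, tcp_to_grasp gives the robot as it stands. The module is installed in compiled form; this text tells all that it offers.
- The arm moves only by the tool move_arm, never from a script. Its argument "motion" is a list of rows, each a list of 7 numbers: the shift along the world's x, y, z in mm, then the turn, a rotation vector about the world's x, y, z in rad, then the finger opening in mm, from 0 to 87.8. A call has 1 to 5 rows; each row is the pose to reach, as a shift and turn from the pose commanded when the call began; what a row does not reach only later rows make up. A row lasts 1/12 s, in which the tool goes at most 41.7 mm and 7.16 degrees, less where a joint would pass 70% of its speed; a pose out of reach is approached as far as the arm can. A call with a gripper value outside its range is refused whole. The fingers move at their own pace and stop on an object; the grip force is fixed at half the most. Time passes only in rows, so rows that repeat a pose let the fingers close. It gives the time, the measured TCP pose, the force and the opening at its end, in the units of the state.
- get_obs(): the state, without advancing time (a new reading comes with each control period).
- get_image(name): name is "scene" or "side" or "wrist"; returns a dict with "color" (480x640x3 uint8, red, green, blue), "mtx" (3x3 intrinsics, pixels), "camera_from_world" (4x4, takes a point from world to camera coordinates). Camera axes: x right, y up, looking along -z (the intrinsics and any distortion apply to the point x, -y, -z); pixel columns grow to the right and rows downward; lengths in mm; the calibration is good to about 2 mm. A picture is of the moment at which its call begins. There is no depth.
- close_job(): hands the job in, once; it reports no verdict.
Trained networks look in a picture, given as the dict that the camera call returned (one of the last four; its "shot" number tells which), for a name from the list of things; names that differ only in an ending like _2 or _b are one class to them, and where a whole thing is asked for, a point or a joint stands for the part that bears it (a point fixed in the world has none). Each returns a list of dicts, best first, with "p" (0 to 1); they miss things now and then, are a little off and sometimes report something else, mostly with a low value. They report only what shows in the picture. A call takes as long as a camera call. They do not tell look-alikes from the thing itself.
- recognise(picture, label): "bbox" ([centre column, centre row, width, height] in pixels, round what is visible of it).
- mark_of(picture, label): "location" ([row, column] in pixels: a listed point, or the origin of a listed thing).
The state is a dict: "t": time; "qpos": joint angles; "qvel": joint speeds; "joint_torque": joint torques, N m; "ee_pos": TCP position; "orientation": TCP orientation; "ft_force": force on the tool from outside, world axes, zero at the start; "moment": the same for the moment, N m; "width": finger opening in mm.
Only numpy, scipy, OpenCV 4.12 (cv2) and the standard library are available. Lean on these libraries where they do the work, as an engineer would, in place of code of your own. Each camera call takes 0.05 s, during which the arm holds its last target. There are 200 camera calls.

## Working session

There is one attempt and no reset: what is moved stays moved. The work goes in short steps, Python scripts to look and compute and a tool call to move; the robot and the scene stay as the last step left them, time stands still between calls to the robot, and variables do not carry over. Pictures are saved under pics/ and viewed, about 8 in all and at most 12, crops included, and the job is handed in when it is done.

Besides the shell and the picture viewer there is one more tool, called after "Emit:" as name(argument=value, ...) on one line, values as JSON. move_arm: Moves the arm, as the interface text tells. Its arguments: {"type":"object","properties":{"motion":{"type":"array"}},"required":["motion"]}

```bash
mkdir -p pics; cat > h.py <<'E'
import numpy as np, cv2
from workcell import *
def px(im,P):
    p=im["camera_from_world"]@np.r_[P,1]; q=im["mtx"]@np.array([p[0],-p[1],-p[2]]); return q[:2]/q[2]
def ray(im,u,v):
    d=np.linalg.inv(im["mtx"])@np.array([u,v,1.]); T=im["camera_from_world"]
    d=T[:3,:3].T@np.array([d[0],-d[1],-d[2]]); return -T[:3,:3].T@T[:3,3], d/np.linalg.norm(d)
def atz(im,u,v,z):
    c,d=ray(im,u,v); return c+d*(z-c[2])/d[2]
def tri(ps):
    A=np.zeros((3,3));b=np.zeros(3)
    for im,u,v in ps:
        c,d=ray(im,u,v);M=np.eye(3)-np.outer(d,d);A+=M;b+=M@c
    return np.linalg.solve(A,b)
def save(im,n,box=None,s=1):
    c=im["color"][:,:,::-1]
    if box: c=c[box[1]:box[3],box[0]:box[2]]
    cv2.imwrite("pics/"+n,cv2.resize(c,None,fx=s,fy=s,interpolation=cv2.INTER_CUBIC))
E
cat > a.py <<'E'
from h import *
np.set_printoptions(precision=1,suppress=True)
o=get_obs();print(o, tcp_to_grasp() if callable(tcp_to_grasp) else tcp_to_grasp)
ims={n:get_image(n) for n in("scene","side")}
for n,im in ims.items():
    save(im,n+"0.png"); print(n,"cam",ray(im,320,240)[0])
    for l in("rail","clamp","stop","foot","cap_grip","screw_top","bunk_bed","bar_stool","sink","ladder","sanding_block"):
        print(n,l,[(round(r["p"],2),np.round(r["location"][::-1]).tolist()) for r in mark_of(im,l)[:4]])
    print([(round(r["p"],2),np.round(r["bbox"]).tolist()) for r in recognise(im,"rail")[:4]])
for l in("cap_grip","screw_top","stop","foot","clamp"):
    try: print(l,tri([(im,*mark_of(im,l)[0]["location"][::-1]) for im in ims.values()]))
    except Exception as e: print(l,e)
E
python3 a.py
```

```text
{'t': 0.0, 'qpos': array([-0. ,  0.4,  1.6,  0. ,  1.1, -0. ]), 'qvel': array([ 0.,  0.,  0., -0.,  0.,  0.]), 'joint_torque': array([  0. , -54.5, -27.4,   0.1,   0. ,  -0. ]), 'ee_pos': array([624.4,   0. , 221.9]), 'orientation': array([-3.1,  0. ,  0. ]), 'ft_force': array([0.9, 0.1, 0.3]), 'moment': array([-0. , -0.1,  0.1]), 'width': 87.67804918742874} 18.700000000000003
scene cam [1289.4 -401.7  989.9]
scene rail [(0.8, [297.0, 298.0]), (0.76, [185.0, 216.0])]
scene clamp [(0.93, [405.0, 288.0])]
scene stop [(0.62, [415.0, 287.0])]
scene foot []
scene cap_grip [(0.93, [415.0, 242.0]), (0.48, [412.0, 250.0])]
scene screw_top [(0.56, [411.0, 249.0])]
scene bunk_bed [(0.7, [283.0, 397.0])]
scene bar_stool [(0.92, [346.0, 359.0]), (0.45, [438.0, 254.0])]
scene sink []
scene ladder [(0.62, [182.0, 328.0]), (0.6, [413.0, 286.0])]
scene sanding_block [(0.8, [438.0, 256.0])]
[(0.84, [296.0, 300.0, 23.0, 56.0]), (0.81, [182.0, 217.0, 82.0, 22.0])]
side cam [ -55.9 -699.4  789.5]
side rail [(0.95, [368.0, 275.0]), (0.93, [273.0, 413.0])]
side clamp [(0.95, [318.0, 218.0]), (0.6, [436.0, 354.0])]
side stop [(0.95, [322.0, 202.0])]
side foot [(0.38, [437.0, 356.0]), (0.37, [320.0, 201.0]), (0.24, [322.0, 203.0])]
side cap_grip [(0.81, [317.0, 175.0])]
side screw_top [(0.63, [315.0, 184.0])]
side bunk_bed [(0.63, [456.0, 263.0])]
side bar_stool [(0.56, [405.0, 239.0]), (0.52, [314.0, 172.0])]
side sink [(0.7, [237.0, 215.0])]
side ladder [(0.66, [435.0, 355.0])]
side sanding_block [(0.78, [275.0, 207.0])]
[(0.96, [368.0, 272.0, 60.0, 20.0]), (0.7, [278.0, 418.0, 23.0, 119.0])]
cap_grip [590.2 111.7 137.5]
screw_top [584.  110.  113.8]
stop [616.6 114.9  30.6]
foot list index out of range
clamp [592.1 104.5  -0.3]
```

View pics/scene0.png

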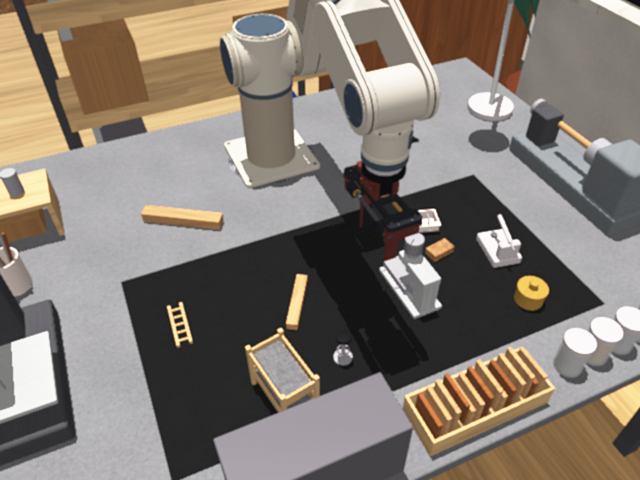

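View pics/side0.png

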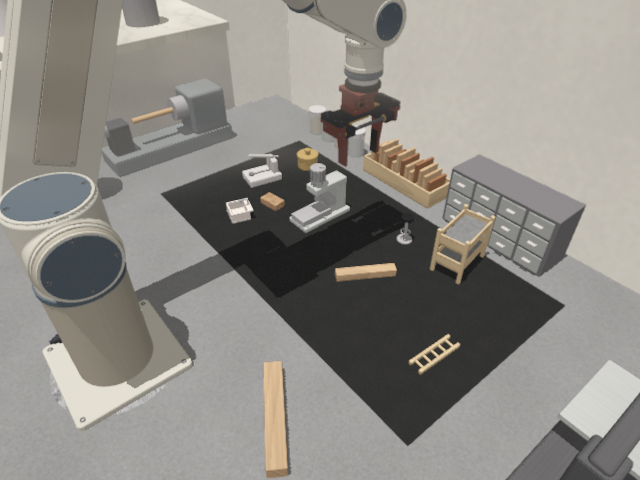

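The candidate rails are scene (297,300) / side (368,272), on the mat, and scene (182,217) / side (275,418), off the mat and visibly longer. The first fits ("lying on the mat", smaller). The clamp is at scene (412,275), cap at (415,242). I'll check the lengths, measure the clamp and confirm with a crop.

```bash
cat > b.py <<'E'
from h import *
np.set_printoptions(precision=1,suppress=True)
B={"scene":[(270,262,325,340),(130,195,235,240)],"side":[(325,255,405,290),(255,355,295,480)]}
crops=[]
for n in B:
    im=get_image(n)
    for b in B[n]:
        c=im["color"][b[1]:b[3],b[0]:b[2]].astype(int)
        m=((c[:,:,0]-c[:,:,2])>45).astype(np.uint8)
        k,l,st,_=cv2.connectedComponentsWithStats(m); i=1+np.argmax(st[1:,4])
        ys,xs=np.nonzero(l==i)
        P=np.array([atz(im,x+b[0],y+b[1],10)[:2] for x,y in zip(xs,ys)],np.float32)
        (cx,cy),(w,h),a=cv2.minAreaRect(P)
        if w<h:w,h,a=h,w,a-90
        print(n,b,"c",round(cx,1),round(cy,1),"len",round(w),round(h),"ang",round(a,1))
    x0,y0=(355,220) if n=="scene" else (275,150)
    crops.append(cv2.resize(im["color"][y0:y0+100,x0:x0+100,::-1],(400,400),interpolation=cv2.INTER_CUBIC))
    x0,y0=(250,250) if n=="scene" else (320,225)
    crops.append(cv2.resize(im["color"][y0:y0+100,x0:x0+100,::-1],(400,400),interpolation=cv2.INTER_CUBIC))
cv2.imwrite("pics/crops.png",cv2.resize(np.vstack([np.hstack(crops[:2]),np.hstack(crops[2:])]),(600,600)))
E
python3 b.py
```

```text
scene (270, 262, 325, 340) c 530.3 -134.1 len 158 29 ang -31.4
scene (130, 195, 235, 240) c 156.9 -298.3 len 217 63 ang 56.8
side (325, 255, 405, 290) c 542.5 -134.0 len 144 42 ang -31.3
side (255, 355, 295, 480) c 170.6 -294.7 len 218 35 ang 57.0
```

View pics/crops.png

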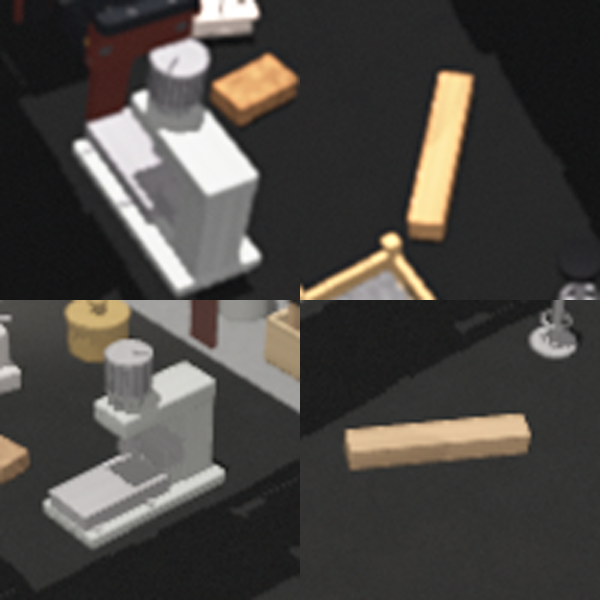

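Confirmed: the mat rail is the short one (about 140 mm, the other about 217 mm), at about (537,-133) and -31°. Next I'll get the clamp's heading from its base corners.

```bash
python3 - <<'E'
from h import *
np.set_printoptions(precision=3,suppress=True)
s=get_image("scene");d=get_image("side")
a,b,c=[atz(s,*p,0)[:2] for p in((380,270),(415,317.7),(441.7,306.7))]
e,f=[atz(d,*p,0)[:2] for p in((306.7,231.7),(349.3,212.3))]
for u,v in((a,b),(e,f)): w=v-u;print(u,v,np.hypot(*w),np.degrees(np.arctan2(w[1],w[0])))
w=c-b;print(c,np.hypot(*w),np.degrees(np.arctan2(w[1],w[0]))-90)
o=get_obs();print(o["qpos"],o["orientation"])
E
```

```text
[519.023  80.101] [672.841  83.651] 153.85913654614467 1.3222200011722876
[532.382  77.633] [674.37   70.877] 142.14882161227823 -2.72406753757797
[670.583 152.395] 68.78072291553129 1.8815626987591116
[-0.019  0.423  1.63  -0.     1.089 -0.019] [3.142 0.    0.   ]
```

Emit:
move_arm(motion=[[-30,-28,0,0,0,0.12,70],[-60,-56,0,0,0,0.24,70],[-90,-84,0,0,0,0.36,70],[-122,-112,0,0,0,0.48,70],[-122,-112,0,0,0,0.6,70]])

```text
t: 2.37
ee_pos: [497.8, -114.8, 222.2]
orientation: [-2.999, -0.933, 0.006]
ft_force: [-0.6, 0.6, -0.5]
width: 70.4
```

Emit:
move_arm(motion=[[0,0,-15,0,0,0.12,70],[0,0,-30,0,0,0.24,70],[0,0,-45,0,0,0.36,70],[0,0,-60,0,0,0.42,70],[0,0,-60,0,0,0.42,70]])

```text
t: 2.78
ee_pos: [501.3, -111.7, 160.4]
orientation: [-2.738, -1.535, 0.005]
ft_force: [0.4, 0.4, 0.2]
width: 69.6
```

```bash
cat > c.py <<'E'
from h import *
np.set_printoptions(precision=3,suppress=True)
o=get_obs();print(o["ee_pos"],o["orientation"],o["qpos"],o["width"])
im=get_image("wrist");save(im,"wrist1.png")
c=im["color"].astype(int);m=((c[:,:,0]-c[:,:,2])>45).astype(np.uint8)
k,l,st,_=cv2.connectedComponentsWithStats(m)
for i in range(1,k):
    if st[i,4]<1500: continue
    ys,xs=np.nonzero(l==i)
    for z in(20,):
        P=np.array([atz(im,x,y,z)[:2] for x,y in zip(xs[::3],ys[::3])],np.float32)
        r=cv2.minAreaRect(P);print(st[i],r)
E
python3 c.py
```

```text
[ 501.297 -111.665  160.414] [-2.738 -1.535  0.005] [-0.242  0.35   1.919 -0.     0.876 -1.264] 69.5871997669717
[ 307  199   27  143 3584] ((536.0848388671875, -136.84744262695312), (23.7028751373291, 143.24729919433594), 58.51279067993164)
[ 251  408  380   59 8378] ((772.8890380859375, -121.62187194824219), (430.44000244140625, 80.8328628540039), 58.58415985107422)
```

View pics/wrist1.png

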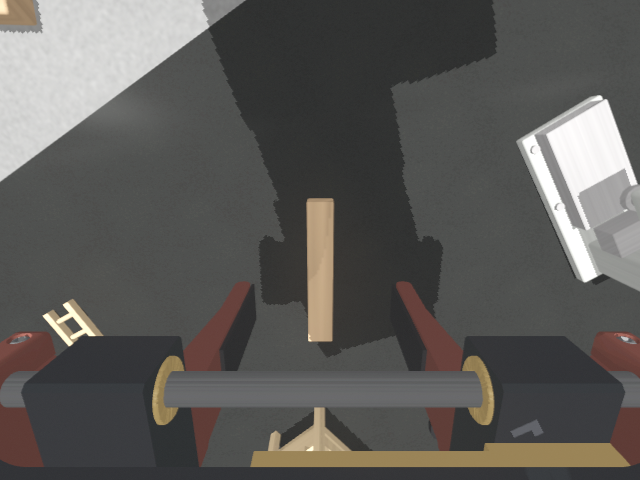

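```bash
python3 - <<'E'
from h import *
np.set_printoptions(precision=1,suppress=True)
s=get_image("scene");d=get_image("side");w=get_image("wrist")
for l in("bunk_bed","bar_stool","sanding_block","sink","ladder"):
    q=[(im,*r[0]["location"][::-1]) for im in(s,d) if (r:=mark_of(im,l))]
    for c in q: print(l,atz(*c,0)[:2])
for p in((283,397),(456,263)):pass
print(px(w,[503,-112,20]),px(w,[596,-173,20]),px(w,[690,-60,60]),"wristcam",ray(w,320,240)[0])
for l in("clamp","stop"):
    print(l,[(r["p"],r["location"]) for r in mark_of(w,l)[:2]])
for p in((585,281),(518,140),(602,97)): print("clampcorner",atz(w,*p,12)[:2])
E
```

```text
bunk_bed [ 737.  -238.8]
bunk_bed [ 737.9 -251.7]
bar_stool [707.8 -96.4]
bar_stool [706.8 -97. ]
sanding_block [528.9 233. ]
sanding_block [525.5 223.4]
sink [430.9 246.5]
sink [428.1 248.1]
ladder [ 495.4 -385.3]
ladder [ 494.4 -385.2]
[322.9 228.8] [319.8 335.5] [478.4 379.2] wristcam [434.  -70.2 325.9]
clamp [(0.88, [180.6, 577.7])]
stop [(0.84, [207.9, 613.1])]
clampcorner [685.3  78.5]
clampcorner [526.   73.1]
clampcorner [530.5 146.5]
```

Emit:
move_arm(motion=[[1,-4,-40,0,0,0,60],[1,-4,-80,0,0,0,60],[1,-4,-120,0,0,0,60],[1,-4,-155,0,0,0,60],[1,-4,-155,0,0,0,60]])

```text
t: 4.0
ee_pos: [504.5, -116.2, 4.9]
orientation: [-2.741, -1.533, 0.001]
ft_force: [-1.3, 0.1, 0.8]
width: 59.9
```

Emit:
move_arm(motion=[[0,0,0,0,0,0,15],[0,0,0,0,0,0,15],[0,0,0,0,0,0,15],[0,0,0,0,0,0,15],[0,0,0,0,0,0,15]])

```text
t: 4.42
ee_pos: [504.1, -116.0, 8.1]
orientation: [2.741, 1.533, 0.001]
ft_force: [-0.1, 0.2, 0.8]
width: 30.4
```

Emit:
move_arm(motion=[[0,0,0,0,0,0,15],[0,0,0,0,0,0,15],[0,0,0,0,0,0,15]])

```text
t: 4.67
ee_pos: [504.1, -116.0, 8.1]
orientation: [2.742, 1.533, 0.0]
ft_force: [-0.6, 0.6, 4.6]
width: 24.0
```

```bash
python3 - <<'E'
from workcell import *
for i in range(4):
    get_image("side");o=get_obs();print(o["ee_pos"],o["qpos"],o["ft_force"],o["width"])
E
```

```text
[ 504.12863271 -115.99718944    8.07661039] [-2.49165721e-01  6.20192442e-01  1.96617133e+00  5.18956370e-06
  5.54762256e-01 -1.26918423e+00] [-1.60817757  0.87553131  5.22154987] 23.75228616266432
[ 504.16848536 -115.99675123    8.07465301] [-2.49144251e-01  6.20227413e-01  1.96608636e+00 -3.52747308e-08
  5.54811930e-01 -1.26916244e+00] [-1.1486277   0.29079751  5.3077725 ] 23.62453515632157
[ 504.16907433 -115.9954343     8.05916345] [-2.49144508e-01  6.20265326e-01  1.96606466e+00  9.49465944e-06
  5.54827326e-01 -1.26914798e+00] [-0.71896517  0.75098587  5.52608702] 23.657752787268144
[ 504.13300987 -116.00733205    8.05823374] [-2.49189534e-01  6.20254775e-01  1.96609827e+00  2.70468952e-05
  5.54860049e-01 -1.26915344e+00] [-2.12054392 -0.21086493  6.18047373] 23.984793437384255
```

Emit:
move_arm(motion=[[0,0,30,0,0,0,15],[-20,20,60,0,0,0.1,15],[-40,50,70,0,0,0.2,15],[-50,85,70,0,0,0.3,15],[-64,120,70,0,0,0.4,15]])

```text
t: 5.28
ee_pos: [440.2, 4.7, 78.7]
orientation: [2.378, 2.05, 0.003]
ft_force: [1.8, 0.4, -0.3]
width: 24.1
```

Emit:
move_arm(motion=[[0,35,0,0,0,0.08,15],[0,70,0,0,0,0.15,15],[0,105,0,0,0,0.15,15],[0,105,0,0,0,0.15,15]])

```text
t: 5.62
ee_pos: [440.4, 113.6, 78.0]
orientation: [2.217, 2.225, 0.003]
ft_force: [-0.1, -0.4, 0.2]
width: 23.7
```

```bash
cat > d.py <<'E'
from h import *
import sys
np.set_printoptions(precision=3,suppress=True)
o=get_obs();print(o["ee_pos"],o["orientation"],o["qpos"],o["width"],o["ft_force"],o["moment"])
w,s,d=[get_image(n) for n in("wrist","scene","side")]
save(w,sys.argv[1])
for l in("stop","cap_grip","screw_top","clamp"):
    q=[(im,*r[0]["location"][::-1]) for im in(w,s,d) if (r:=mark_of(im,l)) and r[0]["p"]>.5]
    print(l,[np.round(x[1:]).tolist() for x in q],tri(q) if len(q)>1 else None)
print("wcam",ray(w,320,240)[0])
E
python3 d.py wrist2.png
```

```text
[440.419 113.613  77.972] [2.217 2.225 0.003] [ 0.226  0.424  2.089  0.001  0.626 -1.35 ] 23.70992671182196 [-0.057 -0.45   0.246] [0.06  0.014 0.003]
stop [[414.0, 286.0], [321.0, 205.0]] [611.193 114.667  26.735]
cap_grip [[417.0, 241.0], [313.0, 174.0]] [585.238 121.277 134.655]
screw_top [[413.0, 250.0], [318.0, 182.0]] [591.621 108.314 116.257]
clamp [[410.0, 287.0], [318.0, 214.0]] [597.887 112.957   5.776]
wcam [358.703 112.211 240.554]
```

View pics/wrist2.png

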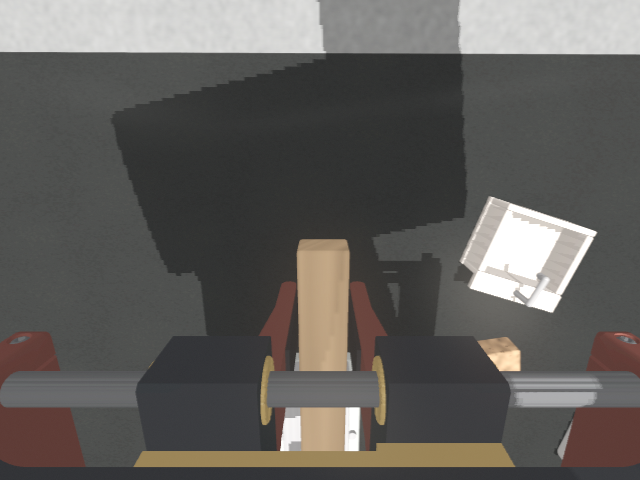

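The wrist view (3rd object view) shows the rail held squarely at cols 298-348, but the rail hides the clamp. I'll detour so the wrist camera sees the clamp from its side.

Emit:
move_arm(motion=[[0,-30,20,0,0,0,15],[10,-60,45,0,0,0,15],[30,-90,70,0,0,0,15],[65,-110,82,0,0,0,15],[105,-115,82,0,0,0,15]])

```text
t: 6.78
ee_pos: [545.5, -8.7, 162.9]
orientation: [2.222, 2.216, 0.003]
ft_force: [0.4, 0.6, -0.1]
width: 23.4
```

Emit:
move_arm(motion=[[40,0,0,0,0,0,15],[80,0,0,0,0,0,15],[120,0,0,0,0,0,15],[155,0,0,0,0,0,15],[155,0,0,0,0,0,15]])

```text
t: 7.2
ee_pos: [705.1, -6.0, 159.5]
orientation: [2.22, 2.218, 0.005]
ft_force: [-1.6, -0.5, -0.1]
width: 23.8
```

```bash
python3 d.py wrist3.png
```

```text
[705.103  -6.017 159.506] [2.22  2.218 0.005] [-0.025  0.604  1.482 -0.     1.05  -1.595] 23.771434078798908 [-1.607 -0.477 -0.059] [0.053 0.012 0.023]
stop [[470.0, 121.0], [415.0, 285.0], [321.0, 204.0]] [612.806 113.906  29.672]
cap_grip [[568.0, 63.0], [315.0, 172.0]] [589.577 111.889 139.851]
screw_top [[536.0, 71.0], [413.0, 252.0], [317.0, 182.0]] [591.032 109.554 114.915]
clamp [[77.0, 257.0], [408.0, 288.0], [318.0, 215.0]] [622.937  -7.032 146.643]
wcam [622.9    -6.846 321.849]
```

View pics/wrist3.png

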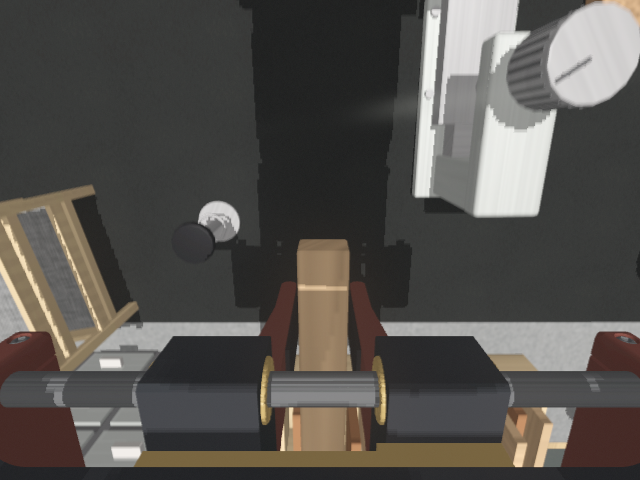

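```bash
python3 - <<'E'
from h import *
np.set_printoptions(precision=2,suppress=True)
o=get_obs();print(o["ee_pos"])
w=get_image("wrist")
print("shot cam",ray(w,320,240)[0])
for n,p,z in(("arm rearL",(476,215),104),("arm rearR",(538,215),104),("arm frontL",(486,38),104),("base rearL",(415,196),12),("base midL",(429,0),12),
 ):print(n,atz(w,*p,z))
c=cv2.Canny(w["color"],60,150)
L=cv2.HoughLinesP(c[:230,390:],1,np.pi/360,30,minLineLength=50,maxLineGap=5)
for x0,y0,x1,y1 in L[:,0]:
    a,b=[atz(w,x+390,y,104)[:2] for x,y in((x0,y0),(x1,y1))]
    print((x0+390,y0,x1+390,y1),np.degrees(np.arctan2(*(b-a)[::-1])))
v=cv2.resize(w["color"][0:240,380:640,::-1],None,fx=3,fy=2.5);cv2.imwrite("pics/w3c.png",cv2.resize(w["color"][0:230,380:640,::-1],None,fx=2.6,fy=2.6,interpolation=cv2.INTER_CUBIC))
E
```

```text
[699.26  -5.87 159.82]
shot cam [617.82  -6.73 322.53]
arm rearL [666.39  92.3  104.  ]
arm rearR [666.41 132.3  104.  ]
arm frontL [565.5   84.66 104.  ]
base rearL [669.34  76.71  12.  ]
base midL [517.57  75.54  12.  ]
(np.int32(416), np.int32(165), np.int32(426), np.int32(18)) -179.4178482083334
(np.int32(417), np.int32(112), np.int32(423), np.int32(11)) -179.0182102178131
(np.int32(436), np.int32(134), np.int32(445), np.int32(25)) -179.41429692010087
(np.int32(429), np.int32(138), np.int32(439), np.int32(19)) -179.8292314784206
(np.int32(471), np.int32(225), np.int32(481), np.int32(137)) -179.05758583831357
(np.int32(535), np.int32(224), np.int32(555), np.int32(112)) -179.54024210810238
(np.int32(428), np.int32(204), np.int32(433), np.int32(144)) -179.56653136804
```

View pics/w3c.png

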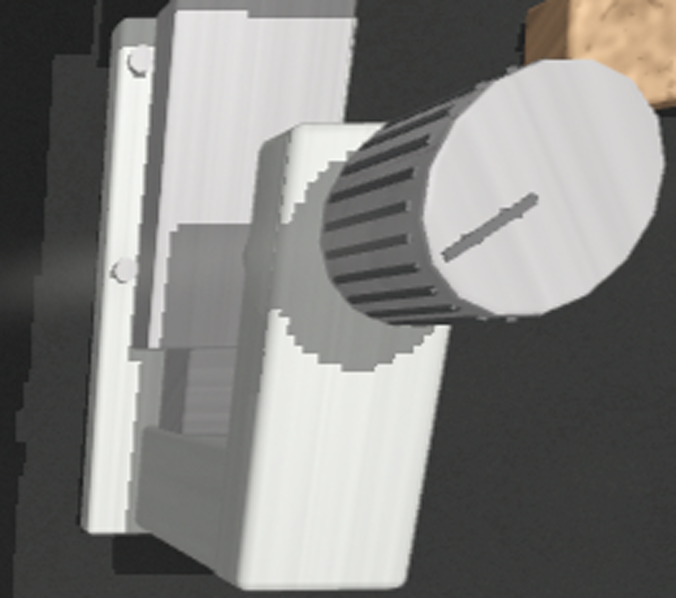

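```bash
python3 - <<'E'
from h import *
np.set_printoptions(precision=2,suppress=True)
w=get_image("wrist")
print("shot cam",ray(w,320,240)[0])
for n,p,z in(("arm rearL",(240,588),104),("arm rearR",(406,587),104),("arm frontL",(293,125),104),("base rearL",(90,531),12),("base frontL",(122,42),12),("captop",(545,188),154),("stop L foot",(133,350),52),("anvil left rear",(150,346),30),("anvil front L",(172,12),30)):
  print(n,atz(w,380+p[0]/2.6,p[1]/2.6,z))
E
```

```text
shot cam [617.85  -6.73 322.47]
arm rearL [673.81  90.84 104.  ]
arm rearR [673.57 132.38 104.  ]
arm frontL [570.54  89.1  104.  ]
base rearL [676.85  76.94  12.  ]
base frontL [528.43  74.89  12.  ]
captop [590.91 111.42 154.  ]
stop L foot [616.76  74.37  52.  ]
anvil left rear [615.49  86.12  30.  ]
anvil front L [526.3   83.53  30.  ]
```

Emit:
move_arm(motion=[[-40,0,0,0,0,0,15],[-80,0,0,0,0,0,15],[-120,0,0,0,0,0,15],[-160,0,0,0,0,0,15],[-200,5,-5,0,0,0,15]])

```text
t: 8.47
ee_pos: [498.0, -1.3, 155.2]
orientation: [2.222, 2.219, 0.002]
ft_force: [-0.1, 0.1, -0.8]
width: 24.0
```

Emit:
move_arm(motion=[[-30,25,-20,0,0,0,15],[-53,54,-40,0,0,0.017,15],[-53,84,-65,0,0,0.017,15],[-53,109,-85,0,0,0.017,15],[-53,109,-85,0,0,0.017,15]])

```text
t: 8.88
ee_pos: [444.4, 110.8, 67.2]
orientation: [-2.199, -2.241, 0.004]
ft_force: [-0.3, -0.6, 0.1]
width: 23.8
```

Emit:
move_arm(motion=[[0,0,-15,0,0,0,15],[0,0,-29.7,0,0,0,15],[0,0,-29.7,0,0,0,15]])

```text
t: 9.13
ee_pos: [445.7, 107.8, 38.7]
orientation: [-2.202, -2.239, 0.003]
ft_force: [-0.7, -0.5, 0.7]
width: 23.9
```

```bash
python3 - <<'E'
from h import *
np.set_printoptions(precision=3,suppress=True)
s,d=get_image("scene"),get_image("side")
o=get_obs();print(o["ee_pos"],o["orientation"],o["ft_force"],o["width"])
a=cv2.resize(s["color"][215:335,355:475,::-1],(400,400),interpolation=cv2.INTER_CUBIC)
b=cv2.resize(d["color"][145:255,260:370,::-1],(400,400),interpolation=cv2.INTER_CUBIC)
cv2.imwrite("pics/pre.png",np.hstack([a,b]))
E
```

```text
[446.384 107.771  40.177] [-2.203 -2.239  0.001] [-0.226  0.589 -0.146] 23.826466072267728
```

View pics/pre.png

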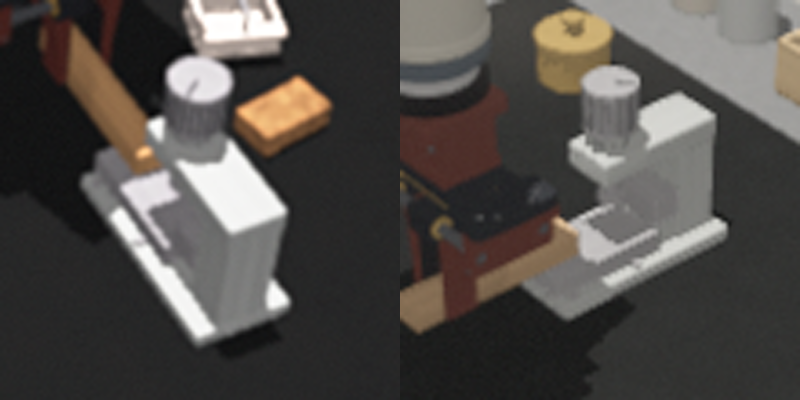

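The rail is over the anvil and in line (viewed: 7 pictures so far). Inserting.

Emit:
move_arm(motion=[[15,0.2,0,0,0,0,15],[30,0.5,-0.5,0,0,0,15],[45,0.8,-1,0,0,0,15],[54,0.9,-1.5,0,0,0,15],[54,0.9,-1.5,0,0,0,15]])

```text
t: 9.65
ee_pos: [503.1, 108.9, 39.7]
orientation: [2.203, 2.237, 0.005]
ft_force: [1.0, -0.1, -0.8]
width: 24.0
```

Emit:
move_arm(motion=[[1.5,0,0,0,0,0,15],[3,0,0,0,0,0,15],[4,0,0,0,0,0,15],[4,0,0,0,0,0,15]])

```text
t: 9.98
ee_pos: [503.9, 109.0, 38.5]
orientation: [-2.203, -2.239, 0.0]
ft_force: [0.6, -0.1, -0.2]
width: 23.7
```

Emit:
move_arm(motion=[[1,0,0,0,0,0,15],[2,0,0,0,0,0,15],[3,0,0,0,0,0,15],[3,0,0,0,0,0,15]])

```text
t: 10.32
ee_pos: [507.5, 109.1, 38.5]
orientation: [2.203, 2.239, 0.0]
ft_force: [-0.9, -0.0, -0.0]
width: 24.1
```

Emit:
move_arm(motion=[[0.7,0,0,0,0,0,15],[1.4,0,0,0,0,0,15],[2,0,0,0,0,0,15],[2,0,0,0,0,0,15]])

```text
t: 10.65
ee_pos: [508.4, 109.0, 38.2]
orientation: [-2.203, -2.239, 0.002]
ft_force: [-3.8, 0.0, 1.6]
width: 23.2
```

Emit:
move_arm(motion=[[0.7,0,0,0,0,0,15],[1.4,0,0,0,0,0,15],[2,0,0,0,0,0,15],[2,0,0,0,0,0,15]])

```text
t: 10.98
ee_pos: [508.4, 108.9, 38.0]
orientation: [-2.201, -2.237, 0.007]
ft_force: [-9.5, 1.8, 5.4]
width: 23.9
```

Emit:
move_arm(motion=[[-2,0,0,0,0,0,15],[-2,0,0,0,0,0,40],[-2,0,0,0,0,0,40],[-2,0,0,0,0,0,40],[-2,0,0,0,0,0,40]])

```text
t: 11.4
ee_pos: [510.0, 109.1, 38.6]
orientation: [2.203, 2.239, 0.001]
ft_force: [-0.4, -0.4, 0.6]
width: 39.6
```

```bash
python3 - <<'E'
from h import *
np.set_printoptions(precision=3,suppress=True)
s,d=get_image("scene"),get_image("side")
o=get_obs();print(o["ee_pos"],o["orientation"],o["ft_force"],o["width"],o["qpos"])
a=cv2.resize(s["color"][215:335,355:475,::-1],(400,400),interpolation=cv2.INTER_CUBIC)
b=cv2.resize(d["color"][145:255,260:370,::-1],(400,400),interpolation=cv2.INTER_CUBIC)
cv2.imwrite("pics/home.png",np.hstack([a,b]))
E
```

```text
[509.739 109.052  38.553] [2.203 2.239 0.001] [-0.003  0.867 -0.411] 39.990698204431524 [ 0.188  0.566  1.955 -0.     0.62  -1.399]
```

View pics/home.png

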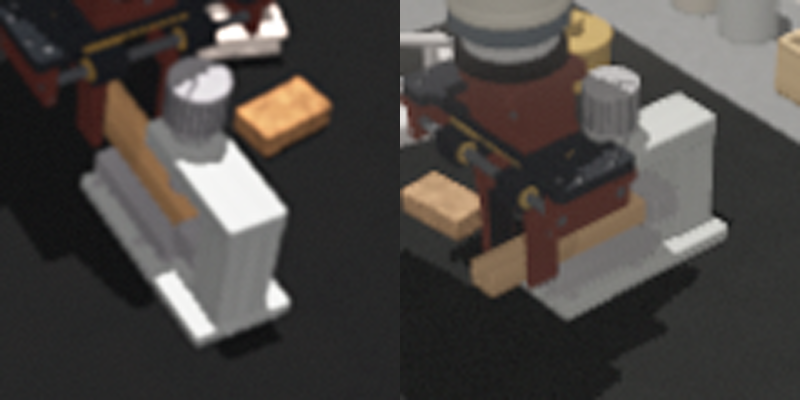

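Emit:
move_arm(motion=[[0,0,35,0,0,0,40],[0,0,70,0,0,0,60],[0,0,105,0,0,0,65],[0,0,140,0,0,0,65],[0,0,145,0,0,0,65]])

```text
t: 11.92
ee_pos: [512.6, 109.6, 189.1]
orientation: [2.2, 2.236, 0.012]
ft_force: [0.5, 0.6, -0.2]
width: 62.4
```

Emit:
move_arm(motion=[[30,1,0,0,0,0,65],[60,2,0,0,0,0,65],[81,2,0,0,0,0,65],[81,2,0,0,0,0,65],[81,2,0,0,0,0,65]])

```text
t: 12.33
ee_pos: [590.3, 110.9, 182.6]
orientation: [-2.203, -2.238, 0.001]
ft_force: [-1.0, 0.1, -0.3]
width: 64.9
```

```bash
python3 - <<'E'
from h import *
np.set_printoptions(precision=3,suppress=True)
s,d=get_image("scene"),get_image("side")
o=get_obs();print(o["ee_pos"],o["orientation"],o["ft_force"],o["moment"],o["width"],o["qpos"])
a=cv2.resize(s["color"][190:310,355:475,::-1],(400,400),interpolation=cv2.INTER_CUBIC)
b=cv2.resize(d["color"][125:235,260:370,::-1],(400,400),interpolation=cv2.INTER_CUBIC)
cv2.imwrite("pics/cap.png",np.hstack([a,b]))
E
```

```text
[588.812 110.848 182.585] [-2.202 -2.238  0.003] [-0.374  0.116 -1.123] [ 0.055 -0.018  0.041] 65.12734487079804 [ 0.166  0.434  1.718  0.     0.992 -1.421]
```

View pics/cap.png

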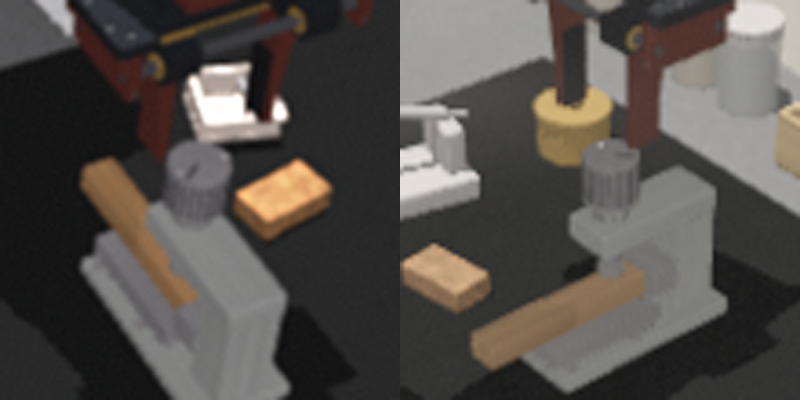

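Rail flat, in line, against the stop under the foot; gripper above the cap (9 pictures so far). Descend and grip.

Emit:
move_arm(motion=[[0,0,-20,0,0,0,65],[0,0,-40,0,0,0,65],[0,0,-55,0,0,0,65],[0,0,-63,0,0,0,65],[0,0,-63,0,0,0,65]])

```text
t: 12.85
ee_pos: [588.0, 110.8, 118.6]
orientation: [-2.201, -2.238, 0.005]
ft_force: [-0.3, 0.2, -0.4]
width: 65.4
```

Emit:
move_arm(motion=[[0,0,0,0,0,0,30],[0,0,0,0,0,0,30],[0,0,0,0,0,0,30],[0,0,0,0,0,0,30],[0,0,0,0,0,0,30]])

```text
t: 13.27
ee_pos: [590.9, 109.7, 121.6]
orientation: [2.2, 2.239, -0.001]
ft_force: [-0.5, -7.1, 3.8]
width: 39.3
```

```bash
cat > o.py <<'E'
from workcell import *
import numpy as np
np.set_printoptions(precision=3,suppress=True)
f=[];m=[]
for i in range(5):
    get_image("side");o=get_obs();f.append(o["ft_force"]);m.append(o["moment"])
r=o["orientation"]
print(o["t"],o["ee_pos"],"yaw",2*np.arctan2(r[1],r[0])%np.pi,np.mean(f,0),np.mean(m,0),np.std(m,0)[2],o["width"],"q6",o["qpos"][5],"tq6",o["joint_torque"][5])
E
python3 o.py
```

```text
13.5167 [590.892 109.684 121.54 ] yaw 1.5872738412152148 [-0.369 -7.187  4.151] [-1.143 -0.007 -0.   ] 0.02021931561590566 39.70137776725011 q6 -1.4208857351290434 tq6 -0.005483324493980035
```

Emit:
move_arm(motion=[[0,-1.3,0,0,0,-0.05,30],[0,-1.3,0,0,0,-0.15,30],[0,-1.3,0,0,0,-0.25,30],[0,-1.3,0,0,0,-0.35,30],[0,-1.3,0,0,0,-0.35,30]])

```text
t: 13.93
ee_pos: [591.0, 109.8, 121.5]
orientation: [2.562, 1.817, 0.003]
ft_force: [-0.6, -1.2, 5.0]
width: 39.8
```

```bash
python3 o.py
```

```text
14.1833 [591.02  109.806 121.551] yaw 1.2407976519046617 [-0.956  0.052  6.418] [0.011 0.084 0.102] 0.0177883251517216 39.83635223496754 q6 -1.076755523120712 tq6 0.10489314096048474
```

Emit:
move_arm(motion=[[0,0,0,0,0,-0.08,30],[0,0,0,0,0,-0.16,30],[0,0,0,0,0,-0.24,30],[0,0,0,0,0,-0.24,30]])

```text
t: 14.52
ee_pos: [591.1, 110.0, 121.5]
orientation: [2.759, 1.501, 0.003]
ft_force: [-0.2, 0.2, 5.6]
width: 39.4
```

```bash
python3 o.py
```

```text
14.7667 [591.123 109.959 121.518] yaw 1.0007429057730646 [-0.768  0.319  6.222] [0.128 0.031 0.138] 0.03143099382012863 39.47165739850664 q6 -0.8367807610410969 tq6 0.12689041905105114
```

Emit:
move_arm(motion=[[0,0,0,0,0,-0.08,30],[0,0,0,0,0,-0.16,30],[0,0,0,0,0,-0.2,30],[0,0,0,0,0,-0.2,30]])

```text
t: 15.1
ee_pos: [591.2, 110.1, 121.5]
orientation: [2.894, 1.221, 0.004]
ft_force: [0.4, 0.7, 5.1]
width: 39.5
```

```bash
python3 o.py
```

```text
15.35 [591.223 110.026 121.514] yaw 0.8008314706399214 [-0.267  0.55   5.856] [ 0.195 -0.061  0.191] 0.022361373116215236 39.766519088731876 q6 -0.6368457850802905 tq6 0.1632157014682889
```

Emit:
move_arm(motion=[[0,0,0,0,0,-0.08,30],[0,0,0,0,0,-0.16,30],[0,0,0,0,0,-0.2,30],[0,0,0,0,0,-0.2,30]])

```text
t: 15.68
ee_pos: [591.4, 110.1, 121.5]
orientation: [3.002, 0.927, 0.004]
ft_force: [0.0, 2.1, 6.5]
width: 39.6
```

```bash
python3 o.py
```

```text
15.9333 [591.384 110.12  121.548] yaw 0.6013378573360783 [0.066 1.382 4.94 ] [ 0.24  -0.085  0.352] 0.04214357755221334 39.49299714618005 q6 -0.4371682780491551 tq6 0.3434705547988415
```

Torque is climbing (0.19 → 0.34). Small steps now.

Emit:
move_arm(motion=[[0,0,0,0,0,-0.04,30],[0,0,0,0,0,-0.08,30],[0,0,0,0,0,-0.08,30]])

```text
t: 16.18
ee_pos: [591.4, 110.2, 121.5]
orientation: [3.036, 0.806, 0.004]
ft_force: [0.4, 1.0, 5.4]
width: 39.7
```

```bash
python3 o.py
```

```text
16.4333 [591.416 110.17  121.535] yaw 0.5213535854643888 [0.479 1.377 4.923] [ 0.253 -0.139  0.364] 0.048928188132289274 39.175707493119155 q6 -0.35715113733991327 tq6 0.3468408063054085
```

Emit:
move_arm(motion=[[0,0,0,0,0,-0.04,30],[0,0,0,0,0,-0.08,30],[0,0,0,0,0,-0.08,30]])

```text
t: 16.68
ee_pos: [591.5, 110.2, 121.5]
orientation: [3.066, 0.685, 0.004]
ft_force: [0.3, 1.7, 5.8]
width: 40.0
```

```bash
python3 o.py
```

```text
16.9333 [591.495 110.168 121.543] yaw 0.44142155519364845 [0.525 2.046 5.938] [ 0.282 -0.194  0.33 ] 0.011384211990930815 39.36101757432863 q6 -0.2773057580432143 tq6 0.3469441272318363
```

Torque has been level at ~0.35 over the last 0.16 rad, so the clutch is giving. Stop and release.

Emit:
move_arm(motion=[[0,0,0,0,0,0,65],[0,0,0,0,0,0,65],[0,0,0,0,0,0,65],[0,0,0,0,0,0,65],[0,0,0,0,0,0,65]])

```text
t: 17.35
ee_pos: [590.0, 109.6, 120.2]
orientation: [-3.067, -0.682, 0.001]
ft_force: [-1.0, -0.7, -0.0]
width: 64.6
```

Emit:
move_arm(motion=[[0,0,30,0,0,0,65],[0,0,60,0,0,0,65],[0,0,90,0,0,0,65],[-20,-30,110,0,0,0,65],[-40,-60,110,0,0,0,65]])

```text
t: 17.77
ee_pos: [553.1, 50.2, 234.8]
orientation: [3.065, 0.685, 0.013]
ft_force: [0.2, -1.1, -0.8]
width: 64.9
```

```bash
python3 o.py; python3 - <<'E'
from h import *
s,d=get_image("scene"),get_image("side")
a=cv2.resize(s["color"][205:325,355:475,::-1],(400,400),interpolation=cv2.INTER_CUBIC)
b=cv2.resize(d["color"][145:255,260:370,::-1],(400,400),interpolation=cv2.INTER_CUBIC)
cv2.imwrite("pics/end.png",np.hstack([a,b]))
E
```

```text
18.0167 [550.508  49.775 230.456] yaw 0.43645472512876626 [-0.486 -0.453 -0.45 ] [-0.035 -0.024 -0.007] 0.03981100966205452 65.0898948627543 q6 -0.3681266866369649 tq6 -0.020682085887528956
```

View pics/end.png

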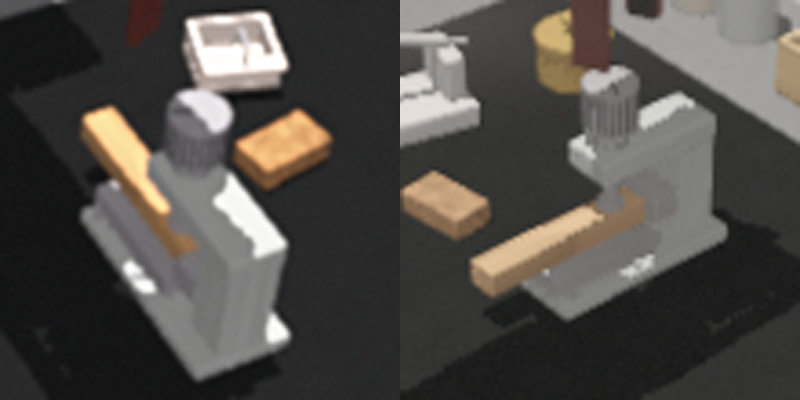

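The foot sits on the rail. As a slip check I'll compare the cap's mark (before: about -55° in world) using the wrist camera, which should be nearly above the cap.

```bash
python3 - <<'E'
from h import *
np.set_printoptions(precision=1,suppress=True)
w=get_image("wrist"); c=px(w,[591.2,110.3,154]);print(c)
x,y=[int(v) for v in c]; x0=max(0,min(560,x-40));y0=max(0,min(400,y-40));print(x0,y0)
print("+x",px(w,[611.2,110.3,154])-c,"+y",px(w,[591.2,130.3,154])-c)
save(w,"mark.png",(x0,y0,x0+80,y0+80),7)
E
```

```text
[412. 202.]
371 162
+x [24.8 11.9] +y [ 14.5 -26.4]
```

View pics/mark.png

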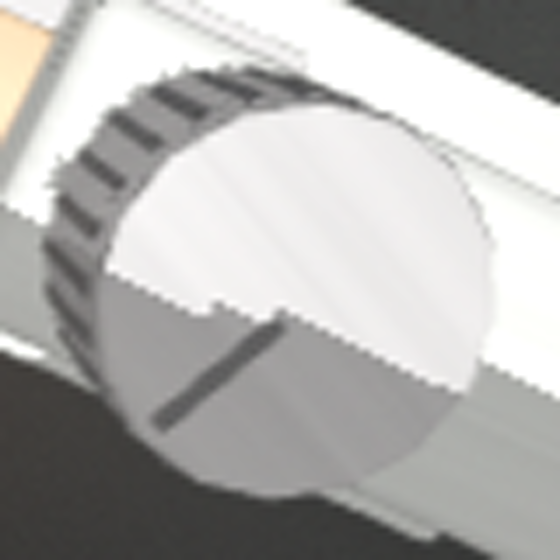

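The mark turned from about -57° to -114°: 0.99 rad, against 1.15 rad of gripper turn less the 0.15 rad spring-back. So the grip didn't slip and the level torque was the clutch. Handing in.

```bash
python3 -c "
from workcell import *
print(get_obs()['ft_force']);print(close_job())"
```

```text
[-0.34679042  0.13522119 -0.57978731]
the job is handed in; nothing more can be done
None
```

The smaller birch rail is clamped in the screw clamp, pushed home against the back stop. I let go of the cap and handed the job in at about 18 s of the 72 s allowed.

- **Rail:** I picked the short one on the mat (about 143 mm measured, against about 217 mm for the look-alike). I slid it along the anvil until it pressed on the back stop with about 9.5 N. The pictures afterwards show it lying flat, in line with the clamp and under the foot.
- **Clutch:** I turned the cap 1.15 rad clockwise. The torque rose from about 0.13–0.19 to about 0.35 N m and stayed level over the last 0.16 rad, so I stopped with most of the clutch's free travel unused.
- **Slip check:** The mark on the cap turned about 0.99 rad. That matches the gripper's turn less the 0.15 rad spring-back, so the grip did not slip.
- **Last checks:** The foot rests on the rail, and the gripper is clear and reads no contact. The sink and sanding block look unmoved; I did not check the bunk bed, stool or ladder again, but the arm never touched them.

The measured torque of about 0.35 N m is slightly below the stated 0.36, which I put down to sensor error. I could not measure the foot's force on the rail directly.

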